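# Ease the bench vacuum pump over compression and shut its intake

### The job

The vacuum pump has stopped short of its compression stroke. Take its flywheel by the rim and turn it slowly by hand against the compression until you feel the resistance peak and just fall away, and leave it there with the piston at the very top of its stroke, where the wheel stays put when let go; keep it under control all the way so that it never kicks back or runs on, and do not strain the pump. Only then shut the intake by swinging the yellow valve lever fully crosswise to its pipe, leaving the things around the pump where they are.

Things in the scene. Friction and masses are not known exactly. Their poses are not given: they have to be found in the camera images.
- pump: bench vacuum pump, 9 kg, fixed to the bench. Origin on the bench under its flywheel's centre; z up, x away from the robot, y along the shaft, out of the flywheel's open side; the flywheel stands in the x-z plane. Towards -y lie the light grey crankcase (from y = -68 mm) with its upright finned cylinder (y = -115 mm, 92 mm across, head top at 251 mm) and the blue motor (to y = -340 mm)
- wheel_center (a point): centre of the teal flywheel, on the shaft, 125 mm up. Its rim is a plain ring about this point: outer radius 100 mm, inner 84 mm, 22 mm wide along the pump's y (11 mm to either side), with five thin spokes; room to pinch it across its width all over its upper part; 20 to 50 N a finger holds it well, 75 strains it. No mark on it shows where the piston stands. It turns without end, either way
- rim_top (a point): topmost point of the rim (stays at the top as the wheel turns). The short way to the top of the stroke is to pull the rim's top towards the pump's -x, by 85 to 145 degrees, in two or three holds. Slack, the wheel drags with about 5 N at the rim and stays where left
- cylinder_head (a point): middle of the head's top. The air in the cylinder pushes back over the last 60 degrees before the top of the stroke: the pull at the rim grows to about 14 N some 30 degrees before the top, falls back to the plain drag at the top, and beyond it the air drives the wheel on. Let go in that part, but more than 10 degrees from the top, the wheel kicks or runs away
- piston: the piston, hidden in the cylinder, driven by the flywheel's crank (11 mm throw). Its origin's height in the pump's frame is 134 mm at the bottom of the stroke, about 154.3 mm at the top under the air's load; it hardly moves near the top, so its measured place is too coarse to stop by
- valve_lever: the intake valve's lever; origin at its pivot on the valve over the motor, 274 mm up; its own -y points along the grip. Open, it lies along the pipe (its axes are the pump's); to close it, its end swings 90 degrees about the upright stem, clockwise from above, to the pump's -x, where a stop is. It turns stiffly (2 N at its end) and stays where left; do not force it on the stop
- lever_end (a point): a point on the lever's yellow grip, 67 mm from the pivot, at mid height; the grip is 16 mm wide and 12 mm high and runs from 26 to 82 mm from the pivot. The brass pipe and valve under it reach up to 256 mm above the bench
- slide_box: bystander: purple box of microscope slides, 87 x 37 x 28 mm; origin under its middle
- oil_bottle: bystander: small amber bottle of immersion oil, 34 mm across, 75 mm tall; origin under its middle
- screwdriver: bystander: red-handled screwdriver lying on the bench, 170 mm long; origin under it
- wheel_guard: bystander: the flywheel's guard, taken off and laid flat on the bench, a dark round slotted steel pan 224 mm across and 20 mm high; origin under its middle

How it is judged:
On the way, in this order (a step that is already met when the one before it is completed fails the run):
1. with the intake still open, the wheel is left just over the resistance peak, let go and at rest with the piston at the top (z of piston in the frame of pump above 0.1536 m and linear speed of piston below 0.002 m/s and contact force between the fingers and pump below 0.5 N), for 0.2 s.
2. the intake lever is swung fully crosswise (angle between the y axis of valve_lever and the y axis of pump, either way round above 1.48 rad), for 0.2 s.
At the end, for the whole second after the job is handed in: The piston rests within about 0.7 mm of the top of its 22 mm stroke (the wheel just over the resistance peak, staying by itself), the intake lever is within 5 degrees of its closed stop (z of piston in the frame of pump above 0.1536 m and linear speed of piston below 0.002 m/s and angle between the y axis of valve_lever and the y axis of pump, either way round above 1.48 rad); the robot touches nothing.
It fails at once if the wheel kicks, runs on or is spun: the piston moves faster than 22 mm/s (the wheel over about 2 rad/s) (linear speed of piston above 0.022 m/s).
It fails at once if the pump is strained: the fingers load it, grip and pull added up, with over 150 N (contact force between the fingers and pump above 150 N).
It fails at once if the valve lever is forced: the fingers press it with over 35 N (contact force between the fingers and valve_lever above 35 N).
It fails at once if a bystander is shifted by over 15 mm (distance of any of slide_box, oil_bottle, screwdriver, wheel_guard from where it was at the start of the episode above 0.015 m).
It also fails if it takes over 72 s, if anything falls off the work surface, if the arm or the gripper's body presses on something with over 40 N, if the wrist force passes 120 N, or if a joint passes its speed limit or range.

### The arm

A 6-joint arm with a two-finger parallel gripper is mounted at the origin on the work surface. World frame = base frame: x ahead of the robot, y to its left, z up, the work surface at z = 0. Lengths are in m, angles in rad, forces in N, time in s.
With the tool pointing down it reaches from about 0.35 to 0.975 m from the base axis. Payload 4.9 kg.
Tool frame: the origin (TCP) lies between the finger pads; the fingertips stand 8 mm ahead of it and the grasp point (between the pads) lies 11 mm behind it; z points along the fingers, x is the direction in which the jaws open and shut, and the axes are right-handed (so a half turn about z gives the same grasp; the last joint's range is limited). The gripper opens to 85 mm and grips with 20 to 120 N. Pads are 22 mm wide; open, the fingers measure 114 mm over their backs; the gripper's body (76 mm by 85 mm) begins 54 mm behind the grasp point. The pads swing forward as they close: fully open they stand 13 mm farther back than shut.
Start: joints at [1.111, 0.053, 1.613, -0, 1.476, -0.119], TCP at [0.209, 0.589, 0.201] pointing down, gripper open.
Joint ranges: [-3.01, 3.01], [-1.01, 2.22], [0.06, 2.58], [-1.02, 4.17], [0.09, 2.62], [-3.14, 3.14]. Speed limits (rad/s): [2.57, 2.57, 3.14, 3.14, 3.14, 3.14].

### API

Orientations are given as a unit quaternion [w, x, y, z].
In Python, from rig import readout, viewer, env gives the robot as it stands. The module is installed in compiled form; this text tells all that it offers.
- The arm moves only by the tool move_arm, never from a script. Its argument "moves" is a list of rows, each a list of 7 numbers: the finger opening in mm, from 0 to 85.4, then the shift along the tool's x, y, z in mm, then the turn, a rotation vector about the tool's x, y, z in degrees. In form: [[jaw, x, y, z, rx, ry, rz], ...]. A call has 1 to 20 rows; each row is the pose to reach, as a shift and turn from the pose measured when the call began, along the tool's axes at that moment; what a row does not reach only later rows make up. A row lasts 1/8 s, in which the tool goes at most 62.5 mm and 10.7 degrees, less where a joint would pass 70% of its speed; a pose out of reach is approached as far as the arm can. A call with a gripper value outside its range is refused whole. The fingers move at their own pace and stop on an object; "grip_force" is the grip in N (left out, the last holds). Time passes only in rows, so rows that repeat a pose let the fingers close. It gives the time, the measured TCP pose, the force and the opening at its end, in the units of the state.
- readout.read_state(): the state, without advancing time (a new reading comes with each control period).
- viewer.get_image(name): name is "scene" or "top"; returns a dict with "color" (400x640x3 uint8, red, green, blue), "K" (3x3 intrinsics, pixels), "k1" (the pictures are not rectified: a ray, as slopes to the right and down, at radius r is drawn at 1 + k1 r^2 times it, then the intrinsics apply), "pose" (4x4, takes a point from camera to world coordinates). Camera axes: x right, y down, z forward; pixel columns grow to the right and rows downward; lengths in m; the calibration is good to about 2 mm. A picture is of the moment at which its call begins. There is no depth.
- env.sign_off(): hands the job in, once; it reports no verdict.
The state is a dict: "t": time; "q": joint angles; "qd": joint speeds; "effort": joint torques, N m; "eef_pos": TCP position; "tcp_rot": TCP orientation; "ft_force": force on the tool from outside, world axes, zero at the start; "moment": the same for the moment, N m; "grip_width": opening from 0.0 (shut) to 1.0 (fully open).
Only numpy, scipy, OpenCV 4.12 (cv2) and the standard library are available. Lean on these libraries where they do the work, as an engineer would, in place of code of your own. Each camera call takes 0.05 s, during which the arm holds its last target. There are 200 camera calls.

## Working session

There is one attempt and no reset: what is moved stays moved. The work goes in short steps, Python scripts to look and compute and a tool call to move; the robot and the scene stay as the last step left them, time stands still between calls to the robot, and variables do not carry over. Pictures are saved under pics/ and viewed, about 8 in all and at most 12, crops included, and the job is handed in when it is done.

Besides the shell and the picture viewer there is one more tool, called after "Call:" as a command line: name --pt "numbers of a row" for each row, then --argument value for the rest. move_arm: Moves the arm, as the interface text tells. Its arguments: {"type":"object","properties":{"moves":{"type":"array"},"grip_force":{"type":"number"}},"required":["moves"]}

```bash
mkdir -p pics; python3 - <<'E'
from rig import readout, viewer
import cv2, numpy as np
print(readout.read_state())
for n in("scene","top"):
    d=viewer.get_image(n); cv2.imwrite(f"pics/{n}0.png",d["color"][:,:,::-1]); print(n,d["K"].tolist(),d["k1"],d["pose"].round(4).tolist())
E
```

```text
{'t': 0.0, 'q': array([ 1.11101685e+00,  5.33737213e-02,  1.61429416e+00, -2.47736126e-05,
        1.47599179e+00, -1.19011243e-01]), 'qd': array([ 2.18831414e-03,  1.29660086e-03, -8.43433987e-04, -3.86068576e-04,
        6.31485549e-05,  7.84695176e-04]), 'effort': array([ 2.25492186e-04, -3.93674970e+01, -3.70177352e+01, -4.55148972e-05,
        7.00152726e-03, -3.82983671e-05]), 'eef_pos': array([0.20859015, 0.58843994, 0.20015253]), 'tcp_rot': array([ 5.02705558e-04,  8.16764221e-01,  5.76970657e-01, -9.03095182e-04]), 'ft_force': array([-1.41731787,  0.07585201, -0.32803896]), 'moment': array([ 0.02376368, -0.01391382,  0.02673485]), 'grip_width': 1.0014609770411278}
scene [[419.9421247534904, 0.0, 317.4416704213461], [0.0, 419.9421247534904, 200.2401738219317], [0.0, 0.0, 1.0]] -0.004531835885060447 [[-0.7168, 0.5633, -0.411, 1.0304], [0.6973, 0.5836, -0.4161, 0.5597], [0.0055, -0.5848, -0.8111, 1.06], [0.0, 0.0, 0.0, 1.0]]
top [[459.65239855546605, 0.0, 320.2078055912946], [0.0, 459.65239855546605, 200.6695054246897], [0.0, 0.0, 1.0]] -0.0690446469972348 [[-0.0197, -0.9947, 0.1005, 0.4756], [-0.9996, 0.0214, 0.0158, 0.0936], [-0.0178, -0.1002, -0.9948, 1.2905], [0.0, 0.0, 0.0, 1.0]]
```

View pics/scene0.png

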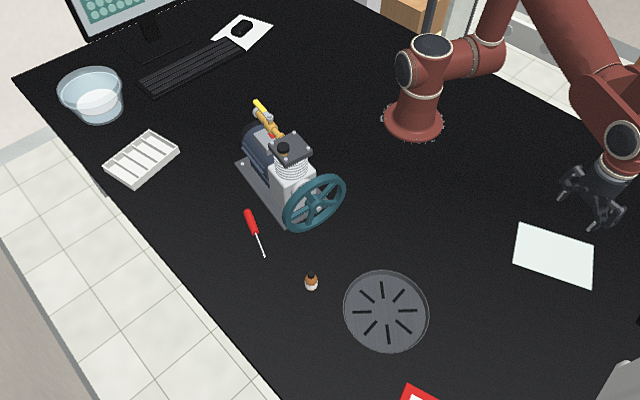

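View pics/top0.png

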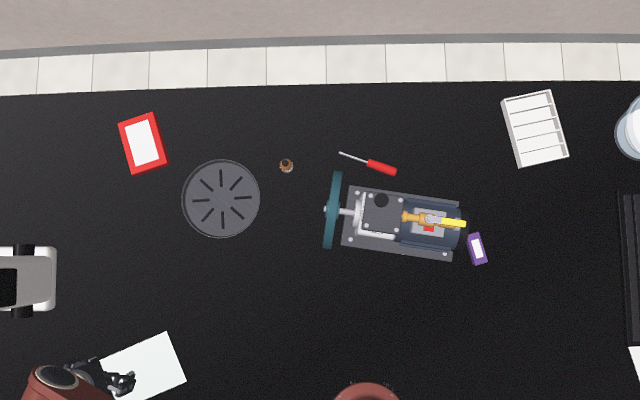

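The top view shows the flywheel edge-on at (332,209), the lever end at (460,223), the purple box at (477,249) and the guard at (221,199). I'll enlarge both views of the pump.

```bash
python3 - <<'E'
import cv2
a=cv2.imread("pics/top0.png")[155:275,310:500]; cv2.imwrite("pics/t1.png",cv2.resize(a,None,fx=4,fy=4,interpolation=2))
a=cv2.imread("pics/scene0.png")[90:240,225:355]; cv2.imwrite("pics/s1.png",cv2.resize(a,None,fx=4,fy=4,interpolation=2))
E
```

```text
(no output)
```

View pics/t1.png

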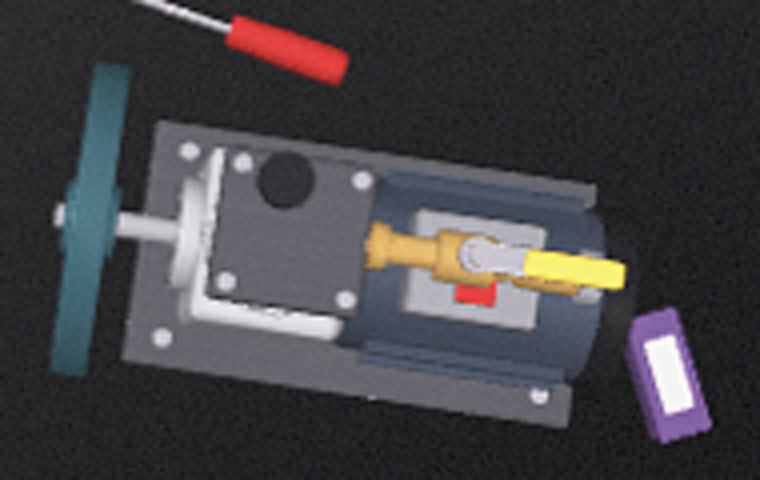

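View pics/s1.png

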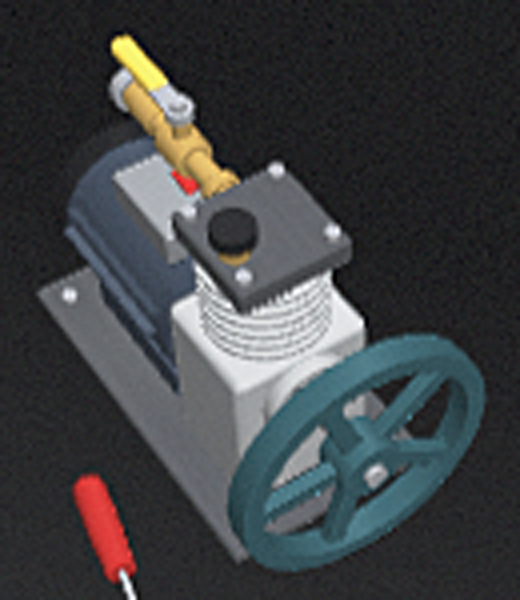

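The crops show these positions:

| Feature | Top crop | Scene crop |
|---|---|---|
| Wheel ends | (113,66) and (69,374) | |
| Head centre | about (291,232) | about (262,230) |
| Lever pivot | (477,254) | (178,108) |
| Yellow end | (624,272) | (122,42) |

I'll fit the pump pose to these.

```bash
cat > h.py <<'E'
import numpy as np, cv2
from scipy.spatial.transform import Rotation as R
C={"scene":(np.array([[419.94,0,317.44],[0,419.94,200.24],[0,0,1]]),-0.00453,np.array([[-0.7168,0.5633,-0.411,1.0304],[0.6973,0.5836,-0.4161,0.5597],[0.0055,-0.5848,-0.8111,1.06],[0,0,0,1]])),
"top":(np.array([[459.65,0,320.21],[0,459.65,200.67],[0,0,1]]),-0.06904,np.array([[-0.0197,-0.9947,0.1005,0.4756],[-0.9996,0.0214,0.0158,0.0936],[-0.0178,-0.1002,-0.9948,1.2905],[0,0,0,1]]))}
def proj(n,P):
    K,k,T=C[n]; Ti=np.linalg.inv(T); r=cv2.Rodrigues(Ti[:3,:3])[0]
    return cv2.projectPoints(np.atleast_2d(np.array(P,float)),r,Ti[:3,3],K,np.array([k,0,0,0,0.]))[0][:,0]
def rdown(d): # tool quaternion-free helper: yaw (deg) of tool x
    s=d; return R.from_quat(np.r_[s["tcp_rot"][1:],s["tcp_rot"][0]])
E
cat > fit.py <<'E'
from h import *
from scipy.optimize import least_squares
t=lambda u,v:(310+(u+.5)/4-.5,155+(v+.5)/4-.5); s=lambda u,v:(225+(u+.5)/4-.5,90+(v+.5)/4-.5)
def model(p):
    x,y,a,ly,lx=p; c,sn=np.cos(a),np.sin(a)
    return lambda X,Y,Z:(x+c*X-sn*Y,y+sn*X+c*Y,Z)
def res(p):
    w=model(p); ly,lx=p[3:]
    o=[("top",(.1,0,.13),t(113,66)),("top",(-.1,0,.13),t(69,374)),("top",(0,-.115,.251),t(291,232)),("scene",(0,-.115,.251),s(262,230)),
    ("top",(lx,ly,.281),t(477,254)),("top",(lx,ly-.082,.274),t(624,272)),("scene",(lx,ly,.281),s(178,108)),("scene",(lx,ly-.082,.274),s(122,42))]
    return np.concatenate([proj(n,w(*P))[0]-q for n,P,q in o])
f=least_squares(res,[.45,.05,-.1,-.26,0],loss="soft_l1"); print(f.x,np.degrees(f.x[2]));print(res(f.x).reshape(-1,2).round(1))
w=model(f.x);print("top",w(0,0,.225),"pivot",w(f.x[4],f.x[3],.274))
E
python3 fit.py
```

```text
[ 5.70050190e-01  8.27384318e-02 -1.67718521e-01 -2.14697954e-01
  2.80205367e-04] -9.609563379130629
[[-0.2 -0.4]
 [-0.7  0.5]
 [ 0.2 -0.2]
 [-0.3 -1. ]
 [ 0.2 -0.3]
 [-0.7  0.8]
 [ 0.  -0.8]
 [-0.9  0.7]]
top (np.float64(0.5700501895391314), np.float64(0.08273843181917184), 0.225) pivot (np.float64(0.5344862210061918), np.float64(-0.12899369624426674), 0.274)
```

```bash
cat >> h.py <<'E'
PX,PY,PSI=.5701,.0827,-.1677
from rig import readout
def tgt(phi,rho,dy=0.):
    """world pose of tool at wheel angle phi (deg from top to pump +x), TCP radius rho"""
    Rp=R.from_euler("z",PSI); f=np.radians(phi)
    p=Rp.apply([rho*np.sin(f),dy,.125+rho*np.cos(f)])+[PX,PY,0]
    X=np.array([0,1,0]);Z=-np.array([np.sin(f),0,np.cos(f)])
    return p,Rp*R.from_matrix(np.c_[X,np.cross(Z,X),Z])
def row(p,Rt,s=None):
    s=s or readout.read_state(); R0=rdown(s)
    return np.r_[1e3*R0.inv().apply(p-s["eef_pos"]),np.degrees((R0.inv()*Rt).as_rotvec())].round(1)
def where(s=None):
    s=s or readout.read_state(); Rp=R.from_euler("z",PSI); d=Rp.inv().apply(s["eef_pos"]-[PX,PY,.125])
    M=(Rp.inv()*rdown(s)).as_matrix(); phi=np.degrees(np.arctan2(d[0],d[2])); tau=np.array([-np.cos(np.radians(phi)),0,np.sin(np.radians(phi))])
    F=Rp.inv().apply(s["ft_force"]); m=Rp.inv().apply(s["moment"])
    print("t %.2f phi %.2f rho %.1f dy %.1f toolphi %.1f tilt %.1f | F %s drag %.2f m %s grip %.3f"%(s["t"],phi,1e3*np.hypot(d[0],d[2]),1e3*d[1],np.degrees(np.arctan2(-M[0,2],-M[2,2])),np.degrees(M[1,2]),F.round(1),-F@tau,m.round(2),s["grip_width"]*85.4))
E
python3 - <<'E'
from h import *
where(); print(row(*tgt(0,.22))); print(row(*tgt(35,.16)))
E
```

```text
t 0.10 phi -80.31 rho 447.2 dy 438.4 toolphi 0.0 tilt -0.1 | F [-1.1 -0.4 -0.3] drag -0.50 m [-0.01  0.    0.02] grip 85.596
[-3.562e+02  5.097e+02 -1.442e+02 -0.000e+00  1.000e-01 -9.900e+00]
[-340.2  600.1  -55.3   34.9   -2.9   -9.6]
```

Call:
move_arm --pt "50 0 0 -60 0 0 0" --pt "50 0 0 -120 0 0 0" --pt "50 -30 45 -145 0 0 0" --pt "50 -356 510 -145 0 0 -9.9" --pt "50 -356 510 -145 0 0 -9.9" --pt "50 -356 510 -145 0 0 -9.9" --pt "50 -356 510 -145 0 0 -9.9" --pt "50 -356 510 -145 0 0 -9.9" --pt "50 -356 510 -145 0 0 -9.9" --pt "50 -356 510 -145 0 0 -9.9" --pt "50 -356 510 -145 0 0 -9.9" --pt "50 -356 510 -145 0 0 -9.9" --pt "50 -356 510 -145 0 0 -9.9" --pt "50 -356 510 -145 0 0 -9.9" --grip_force 35

```text
t: 1.85
eef_pos: [0.5702, 0.0827, 0.3451]
tcp_rot: [-0.0, 0.764, 0.645, -0.001]
ft_force: [-0.2, -0.0, -0.2]
grip_width: 0.584
```

```bash
python3 - <<'E'
from h import *
where(); print(readout.read_state()["q"].round(2),row(*tgt(35,.16)),row(*tgt(35,.083)))
E
```

```text
t 1.85 phi 0.03 rho 220.1 dy 0.0 toolphi 0.1 tilt -0.1 | F [-0.2 -0.  -0.2] drag -0.19 m [-0.02  0.03 -0.03] grip 49.860
[ 0.02 -0.11  1.53 -0.    1.72 -1.39] [ 0.2 91.8 88.9 34.9  0.1 -0.1] [ 3.000e-01  4.780e+01  1.521e+02  3.490e+01  1.000e-01 -1.000e-01]
```

Call:
move_arm --pt "50 0 92 0 11 0 0" --pt "50 0 92 40 22 0 0" --pt "50 0 92 89 35 0 0" --pt "50 0 92 89 35 0 0" --pt "50 0 92 89 35 0 0" --pt "50 0 92 89 35 0 0"

```text
t: 2.6
eef_pos: [0.6608, 0.0685, 0.2584]
tcp_rot: [-0.228, 0.729, 0.616, -0.194]
ft_force: [0.1, 0.5, 0.6]
grip_width: 0.583
```

```bash
python3 - <<'E'
from h import *
from rig import viewer
where(); print(readout.read_state()["q"].round(2),row(*tgt(35,.083)))
a=viewer.get_image("top")["color"][100:270,290:480,::-1]; b=viewer.get_image("scene")["color"][80:250,220:410,::-1]
cv2.imwrite("pics/a2.png",cv2.resize(np.hstack([a,b]),None,fx=2.1,fy=2.1,interpolation=2))
E
```

```text
t 2.60 phi 34.53 rho 162.0 dy 1.1 toolphi 34.8 tilt -0.1 | F [0.  0.5 0.6] drag -0.34 m [-0.03 -0.22  0.01] grip 49.827
[-0.04  0.55  1.01  0.09  2.18 -1.42] [-1.   1.1 79.   0.2  0.1  0. ]
```

View pics/a2.png

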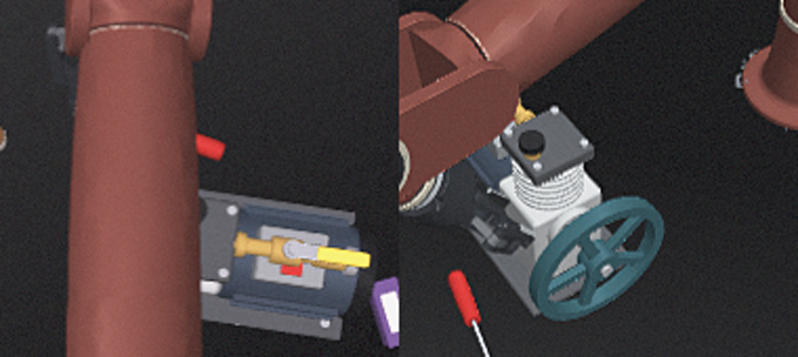

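```bash
python3 - <<'E'
from h import *
P=[tgt(35,r)[0] for r in(.15,.1)]+[tgt(0,.1)[0],tgt(-90,.1)[0],tgt(0,0)[0],[.5701,.0827,.225]]
print(((proj("scene",P)-[220,80])*2.1+[399,0]).round())
E
```

```text
[[536. 232.]
 [558. 242.]
 [598. 212.]
 [659. 225.]
 [598. 260.]
 [598. 212.]]
```

The fingertips appear at about (530,240), and the projected TCP is (536,232), so the pose estimate holds. Moving in to the rim.

Call:
move_arm --pt "50 -1 1 30 0 0 0" --pt "50 -1 1 60 0 0 0" --pt "50 -1 1 79 0 0 0" --pt "50 -1 1 79 0 0 0" --pt "50 -1 1 79 0 0 0"

```text
t: 3.32
eef_pos: [0.6178, 0.0745, 0.1962]
tcp_rot: [-0.227, 0.729, 0.616, -0.192]
ft_force: [-0.3, 0.1, 0.1]
grip_width: 0.59
```

```bash
python3 -c "
from h import *
where()"
```

```text
t 3.33 phi 34.17 rho 86.1 dy -0.2 toolphi 34.6 tilt -0.0 | F [-0.3  0.1  0.1] drag -0.32 m [ 0.05 -0.25 -0.01] grip 50.360
```

Call:
move_arm --pt "18 0 0 0 0 0 0" --pt "18 0 0 0 0 0 0" --pt "18 0 0 0 0 0 0" --pt "18 0 0 0 0 0 0" --pt "18 0 0 0 0 0 0" --pt "18 0 0 0 0 0 0" --grip_force 35

```text
t: 4.08
eef_pos: [0.6177, 0.0744, 0.1961]
tcp_rot: [-0.227, 0.729, 0.616, -0.192]
ft_force: [-0.2, 0.4, -0.7]
grip_width: 0.209
```

```bash
python3 -c "
from h import *
where()"
```

```text
t 4.08 phi 34.20 rho 86.0 dy -0.2 toolphi 34.6 tilt -0.0 | F [-0.3  0.3 -0.7] drag 0.20 m [-0.06 -0.27  0.02] grip 17.821
```

```bash
python3 - <<'E'
from h import *
from rig import viewer
b=viewer.get_image("scene")["color"][130:245,240:360,::-1]
cv2.imwrite("pics/a3.png",cv2.resize(b,None,fx=5,fy=5,interpolation=2))
print((proj("scene",[readout.read_state()["eef_pos"],tgt(34.4,.1)[0],tgt(0,.1)[0],tgt(60,.1)[0],tgt(90,.1)[0],tgt(-45,.1)[0]])-[240,130])*5)
E
```

```text
[[294.5286992  330.74759326]
 [280.50683016 324.98414632]
 [372.85584713 253.92385526]
 [233.43912039 389.36036717]
 [217.09584138 454.8895021 ]
 [483.01093097 229.28734226]]
```

View pics/a3.png

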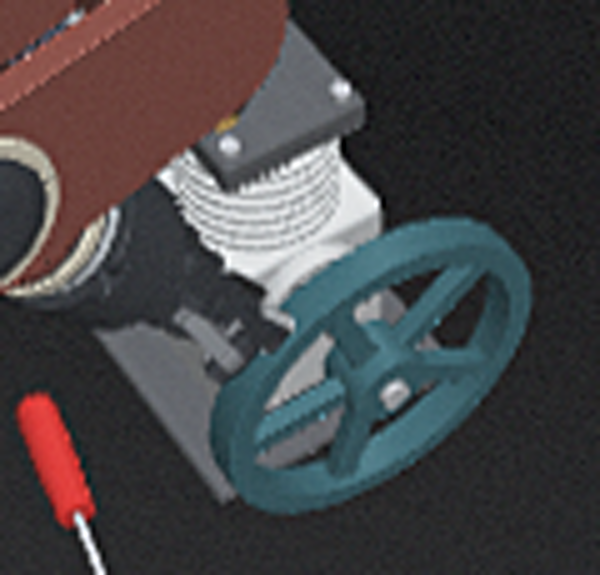

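Call:
move_arm --pt "12 0 0 0 0 0 0" --pt "12 0 0 0 0 0 0" --pt "12 0 0 0 0 0 0" --grip_force 35

```text
t: 4.5
eef_pos: [0.6177, 0.0745, 0.1962]
tcp_rot: [-0.227, 0.729, 0.616, -0.192]
ft_force: [-0.0, 0.0, -0.1]
grip_width: 0.14
```

```bash
python3 -c "
from h import *
where()"
```

```text
t 4.50 phi 34.19 rho 86.0 dy -0.2 toolphi 34.6 tilt -0.0 | F [-0.   0.  -0.1] drag 0.01 m [-0.02 -0.22 -0.03] grip 11.957
```

```bash
python3 - <<'E'
from h import *
from rig import viewer
b=viewer.get_image("scene")["color"][140:245,260:350,::-1]
s=readout.read_state(); 
k=7; b=cv2.resize(b,None,fx=k,fy=k,interpolation=2)
def d(P,c):
    for u in (proj("scene",P)-[260,140]+.5)*k: cv2.circle(b,tuple(int(v) for v in u),2,c,-1)
for dy in(.011,-.011): d([tgt(f,.1,dy)[0] for f in range(-180,180,4)],(0,255,255) if dy>0 else (0,128,255))
Rt=rdown(s)
d([s["eef_pos"]],(0,0,255)); d([s["eef_pos"]+Rt.apply([x,0,.008]) for x in(-.006,.006)],(255,0,255))
b=b[:580]; cv2.imwrite("pics/a4.png",b)
E
```

```text
(no output)
```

View pics/a4.png

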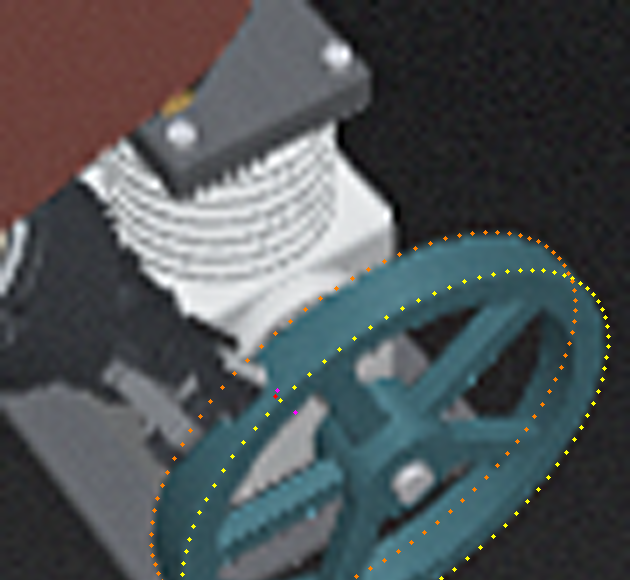

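The rim overlay fits closely, but the fingers passed 12 mm without touching, so the pads lie outside the rim. I'll open, go 13 mm deeper and close again.

Call:
move_arm --pt "50 0 0 0 0 0 0" --pt "50 0 0 0 0 0 0" --pt "50 0 0 0 0 0 0" --pt "50 0 0 6 0 0 0" --pt "50 0 0 12 0 0 0" --pt "50 0 0 15 0 0 0" --pt "50 0 0 15 0 0 0" --pt "14 0 0 15 0 0 0" --pt "14 0 0 15 0 0 0" --pt "14 0 0 15 0 0 0" --pt "14 0 0 15 0 0 0" --pt "14 0 0 15 0 0 0" --pt "14 0 0 15 0 0 0" --grip_force 35

```text
t: 6.18
eef_pos: [0.6093, 0.0759, 0.1838]
tcp_rot: [-0.227, 0.729, 0.616, -0.192]
ft_force: [0.5, 0.5, -0.3]
grip_width: 0.163
```

```bash
python3 -c "
from h import *
where(); print(readout.read_state()['q'])"
```

```text
t 6.17 phi 34.12 rho 71.0 dy -0.2 toolphi 34.6 tilt -0.0 | F [ 0.4  0.6 -0.3] drag 0.51 m [ 0.02 -0.27 -0.02] grip 13.888
[-0.03512972  0.46213325  1.25072069  0.08295354  2.02659565 -1.42490956]
```

Call:
move_arm --pt "0 0 0 0 0 0 0" --pt "0 0 0 0 0 0 0" --pt "0 0 0 0 0 0 0" --pt "0 0 0 0 0 0 0" --grip_force 25

```text
t: 6.68
eef_pos: [0.6093, 0.0759, 0.1838]
tcp_rot: [-0.227, 0.729, 0.616, -0.192]
ft_force: [-0.4, 0.7, -0.4]
grip_width: -0.003
```

```bash
python3 - <<'E'
from h import *
from rig import viewer
where()
b=viewer.get_image("scene")["color"][165:225,245:325,::-1]
t=viewer.get_image("top")["color"][130:190,300:380,::-1]
s=readout.read_state(); print(proj("top",[s["eef_pos"]]))
k=9; b=cv2.resize(b,None,fx=k,fy=k,interpolation=2); cv2.imwrite("pics/a5.png",b)
E
```

```text
t 6.67 phi 34.12 rho 71.0 dy -0.2 toolphi 34.6 tilt -0.0 | F [-0.5  0.7 -0.4] drag -0.21 m [ 0.   -0.25 -0.01] grip -0.283
[[334.60227265 191.3658855 ]]
```

View pics/a5.png

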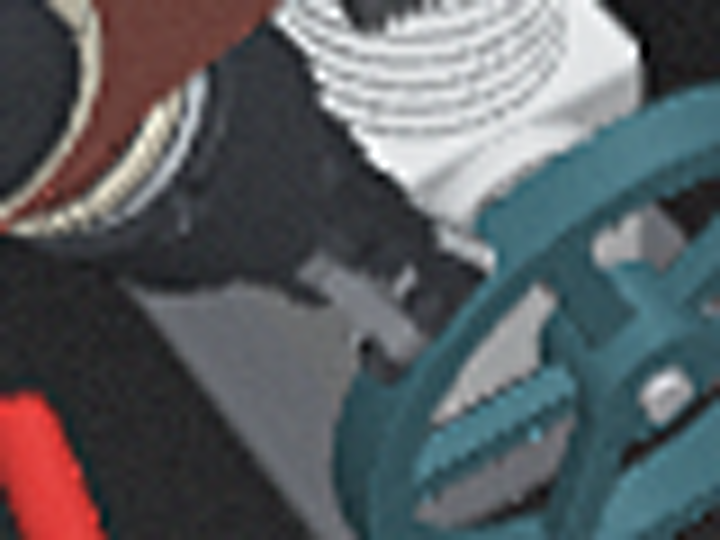

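```bash
python3 - <<'E'
from h import *
s=readout.read_state();Rt=rdown(s)
ax=[s["eef_pos"]+Rt.apply([0,0,-z]) for z in(-.008,0,.011,.065,.1,.15)]
print("a5 coords",((proj("scene",ax)-[245,165]+.5)*9).round().tolist())
ax=[np.array([.2086,.5884,.2])+[0,0,z] for z in(-.008,0,.05,.1,.15)]
print("scene0",proj("scene",ax).round(1).tolist(),"top0",proj("top",ax).round(1).tolist())
a=cv2.imread("pics/scene0.png")[150:250,545:640]; b=cv2.imread("pics/top0.png")[320:400,20:140]
a=cv2.resize(a,None,fx=4,fy=4,interpolation=2); b=cv2.resize(b,(390,260),interpolation=2); b=np.vstack([b,np.zeros((140,390,3),np.uint8)]) ; cv2.imwrite("pics/a6.png",np.hstack([a,b]))
E
```

```text
a5 coords [[529.0, 303.0], [516.0, 297.0], [497.0, 288.0], [398.0, 243.0], [329.0, 211.0], [223.0, 162.0]]
scene0 [[563.4, 225.3], [565.0, 223.5], [575.3, 212.0], [586.5, 199.5], [598.7, 185.9]] top0 [[123.6, 362.3], [122.1, 363.2], [112.5, 368.5], [101.9, 374.4], [90.3, 380.9]]
```

View pics/a6.png

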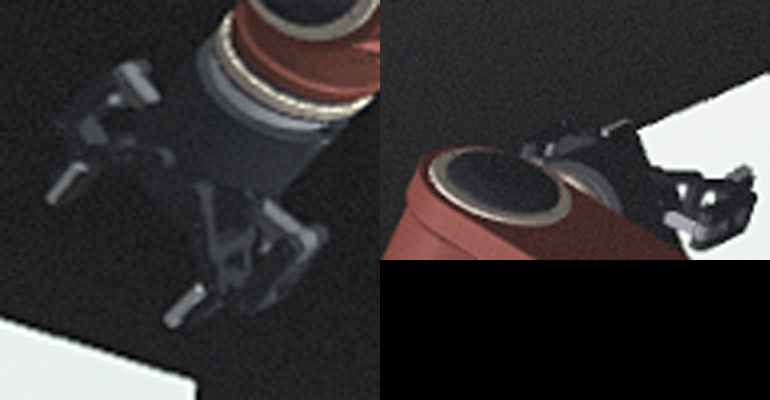

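Call:
move_arm --pt "0 0 0 2 0 0 0" --pt "0 0 0 4 0 0 0" --pt "0 0 0 4 0 0 0"

```text
t: 7.15
eef_pos: [0.6083, 0.0761, 0.1821]
tcp_rot: [-0.225, 0.73, 0.617, -0.191]
ft_force: [4.4, -1.4, 6.0]
grip_width: -0.0
```

```bash
python3 - <<'E'
from h import *
where()
print(proj("scene",[[0,0,0],[0,0,.1]]),proj("top",[[0,0,0.]]))
E
```

```text
t 7.15 phi 34.19 rho 69.0 dy -0.2 toolphi 34.3 tilt -0.0 | F [ 4.6 -0.6  6. ] drag 0.42 m [-0.02 -0.35 -0.01] grip -0.035
[[412.24930754 120.73801355]
 [417.7555308   99.15080043]] [[366.32530493 420.39524449]]
```

```bash
python3 - <<'E'
from h import *
print(row(*tgt(34.2,.09)),row(*tgt(17,.09)),row(*tgt(0,.085)))
E
```

```text
[  0.2  -0.  -21.   -0.1   0.    0. ] [  0.2 -26.6 -16.9 -17.3   0.    0. ] [  0.2 -47.8  -1.2 -34.3   0.    0. ]
```

Call:
move_arm --pt "0 0 0 -21 0 0 0" --pt "0 0 -14 -20 -9 0 0" --pt "0 0 -27 -17 -17 0 0" --pt "0 0 -38 -10 -26 0 0" --pt "0 0 -48 -1 -34.3 0 0" --pt "0 0 -48 -1 -34.3 0 0" --pt "0 0 -48 -1 -34.3 0 0"

```text
t: 8.02
eef_pos: [0.57, 0.0826, 0.2101]
tcp_rot: [-0.0, 0.764, 0.645, -0.0]
ft_force: [-0.2, -0.3, -0.1]
grip_width: -0.001
```

```bash
python3 -c "
from h import *
where()"
```

```text
t 8.03 phi -0.08 rho 85.1 dy -0.2 toolphi 0.1 tilt 0.0 | F [-0.1 -0.3 -0.1] drag -0.13 m [-0.   -0.01  0.02] grip -0.088
```

Call:
move_arm --pt "0 0 0 4 0 0 0" --pt "0 0 0 8 0 0 0" --pt "0 0 0 11 0 0 0" --pt "0 0 0 11 0 0 0" --pt "0 0 0 11 0 0 0"

```text
t: 8.65
eef_pos: [0.5701, 0.0826, 0.1991]
tcp_rot: [-0.0, 0.764, 0.645, -0.0]
ft_force: [0.3, 0.6, -0.3]
grip_width: 0.001
```

```bash
python3 -c "
from h import *
where()"
```

```text
t 8.65 phi -0.01 rho 74.1 dy -0.2 toolphi 0.1 tilt 0.0 | F [ 0.2  0.6 -0.3] drag 0.20 m [ 0.04  0.   -0.  ] grip 0.119
```

Call:
move_arm --pt "0 0 0 2 0 0 0" --pt "0 0 0 4 0 0 0" --pt "0 0 0 5 0 0 0" --pt "0 0 0 5 0 0 0"

```text
t: 9.15
eef_pos: [0.5702, 0.0826, 0.195]
tcp_rot: [-0.0, 0.764, 0.645, -0.0]
ft_force: [-2.3, 0.1, 4.3]
grip_width: 0.001
```

```bash
python3 -c "
from h import *
where()"
```

```text
t 9.15 phi 0.09 rho 70.0 dy -0.1 toolphi 0.0 tilt 0.0 | F [-2.3 -0.3  4.3] drag -2.29 m [-0.02  0.37  0.05] grip 0.114
```

```bash
python3 - <<'E'
from h import *
print(row(*tgt(0,.115)),row(*tgt(20,.115)),row(*tgt(40,.115)),row(*tgt(40,.043)))
E
```

```text
[  0.1  -0.1 -45.   -0.   -0.    0. ] [  0.1  39.2 -38.1  20.   -0.    0. ] [  0.1  73.8 -18.1  40.   -0.    0. ] [ 0.1 27.5 37.  40.  -0.   0. ]
```

Call:
move_arm --pt "50 0 0 -45 0 0 0" --pt "50 0 20 -43 10 0 0" --pt "50 0 39 -38 20 0 0" --pt "50 0 57 -30 30 0 0" --pt "50 0 74 -18 40 0 0" --pt "50 0 74 -18 40 0 0" --pt "50 0 51 10 40 0 0" --pt "50 0 36 27 40 0 0" --pt "50 0 28 37 40 0 0" --pt "50 0 28 37 40 0 0" --pt "50 0 28 37 40 0 0"

```text
t: 10.52
eef_pos: [0.5986, 0.0779, 0.1596]
tcp_rot: [-0.26, 0.718, 0.607, -0.22]
ft_force: [-0.3, 0.1, -0.7]
grip_width: 0.585
```

```bash
python3 -c "
from h import *
where();print(readout.read_state()['q'])"
```

```text
t 10.53 phi 39.88 rho 45.0 dy -0.0 toolphi 39.9 tilt 0.0 | F [-0.3  0.1 -0.7] drag 0.17 m [-0.01 -0.28 -0.04] grip 49.955
[-0.03721725  0.51946464  1.24462617  0.09525792  2.06695784 -1.42540246]
```

Call:
move_arm --pt "14 0 0 0 0 0 0" --pt "14 0 0 0 0 0 0" --pt "14 0 0 0 0 0 0" --pt "14 0 0 0 0 0 0" --pt "14 0 0 0 0 0 0" --grip_force 38

```text
t: 11.15
eef_pos: [0.5995, 0.0777, 0.1607]
tcp_rot: [-0.26, 0.718, 0.607, -0.219]
ft_force: [4.6, -0.1, 5.6]
grip_width: 0.249
```

```bash
python3 -c "
from h import *
where()"
```

```text
t 11.15 phi 39.89 rho 46.5 dy -0.0 toolphi 39.7 tilt 0.0 | F [4.5 0.6 5.6] drag -0.10 m [-0.03 -0.28  0.02] grip 21.247
```

Call:
move_arm --pt "14 0 -2.0 0 -2.5 0 0" --pt "14 0 -4.1 0.2 -5 0 0" --pt "14 0 -6.1 0.4 -7.5 0 0" --pt "14 0 -8.1 0.7 -10 0 0" --pt "14 0 -10.1 1.1 -12.5 0 0" --pt "14 0 -12 1.6 -15 0 0" --pt "14 0 -14 2.2 -17.5 0 0" --pt "14 0 -15.9 2.8 -20 0 0"

```text
t: 12.15
eef_pos: [0.5862, 0.08, 0.1684]
tcp_rot: [-0.13, 0.753, 0.636, -0.109]
ft_force: [3.0, -0.4, 0.5]
grip_width: 0.247
```

```bash
python3 -c "
from h import *
where()"
```

```text
t 12.15 phi 20.67 rho 46.4 dy 0.0 toolphi 19.5 tilt 0.1 | F [3.  0.1 0.5] drag 2.63 m [ 0.01 -0.43  0.03] grip 21.132
```

```bash
cat >> h.py <<'E'
_w=where
def where():
    s=readout.read_state(); _w(s)
    Rp=R.from_euler("z",PSI); d=Rp.inv().apply(s["eef_pos"]-[PX,PY,.125]); F=Rp.inv().apply(s["ft_force"]); m=Rp.inv().apply(s["moment"])
    sf=(Rp.inv()*rdown(s)).as_matrix(); sf=-sf[0,2]
    T=np.cross(d,F)[1]; print("   RIM PULL N %.2f (unbiased m), %.2f raw"%((T-0)/.1*np.sign(1)-(-1)*(-(m[1]+.42*sf))/.1*-1 if 0 else (abs(T)-(m[1]+.42*sf))/.1, (abs(T)-m[1])/.1), "T sign %.3f"%T)
E
python3 -c "
from h import *
where()"
```

```text
t 12.15 phi 20.67 rho 46.4 dy 0.0 toolphi 19.5 tilt 0.1 | F [3.  0.1 0.5] drag 2.63 m [ 0.01 -0.43  0.03] grip 21.132
   RIM PULL N 4.11 (unbiased m), 5.51 raw T sign 0.122
```

Call:
move_arm --pt "14 0 -2.0 0 -2.5 0 0" --pt "14 0 -4.1 0.2 -5 0 0" --pt "14 0 -6.1 0.4 -7.5 0 0" --pt "14 0 -8.1 0.7 -10 0 0"

```text
t: 12.65
eef_pos: [0.5788, 0.0813, 0.1705]
tcp_rot: [-0.063, 0.761, 0.643, -0.052]
ft_force: [3.0, 0.2, 2.2]
grip_width: 0.245
```

```bash
python3 -c "
from h import *
where()"
```

```text
t 12.65 phi 10.98 rho 46.3 dy 0.1 toolphi 9.4 tilt 0.1 | F [3.  0.7 2.2] drag 2.51 m [-0.1  -0.19  0.02] grip 20.952
   RIM PULL N 2.38 (unbiased m), 3.06 raw T sign 0.116
```

```bash
cat >> h.py <<'E'
def where():
    s=readout.read_state(); _w(s)
    Rp=R.from_euler("z",PSI); F=Rp.inv().apply(s["ft_force"]); m=Rp.inv().apply(s["moment"])
    M=(Rp.inv()*rdown(s)).as_matrix(); Ft=F@M[:,1]; sf=-M[0,2]
    print("   Ft %.2f  pull %.2f"%(Ft,(Ft*.235+m[1]+.42*sf)/.1))
E
python3 -c "
from h import *
where()"
```

```text
t 12.65 phi 10.98 rho 46.3 dy 0.1 toolphi 9.4 tilt 0.1 | F [3.  0.7 2.2] drag 2.51 m [-0.1  -0.19  0.02] grip 20.952
   Ft 2.58  pull 4.84
```

Call:
move_arm --pt "14 0 -2.0 0 -2.5 0 0" --pt "14 0 -4.1 0.2 -5 0 0" --pt "14 0 -6.1 0.4 -7.5 0 0" --pt "14 0 -8.1 0.7 -10 0 0"

```text
t: 13.15
eef_pos: [0.5709, 0.0827, 0.1713]
tcp_rot: [0.004, 0.764, 0.645, 0.004]
ft_force: [2.7, -0.7, 3.1]
grip_width: 0.248
```

```bash
python3 -c "
from h import *
where()"
```

```text
t 13.15 phi 1.02 rho 46.3 dy 0.1 toolphi -0.7 tilt 0.1 | F [ 2.8 -0.2  3.1] drag 2.75 m [-0.05  0.01 -0.03] grip 21.167
   Ft 2.85  pull 6.76
```

Call:
move_arm --pt "14 0 -2.0 0 -2.5 0 0" --pt "14 0 -4.1 0.2 -5 0 0" --pt "14 0 -6.1 0.4 -7.5 0 0" --pt "14 0 -8.1 0.7 -10 0 0"

```text
t: 13.65
eef_pos: [0.563, 0.084, 0.1706]
tcp_rot: [0.072, 0.761, 0.642, 0.061]
ft_force: [2.0, -0.2, 1.7]
grip_width: 0.253
```

```bash
python3 -c "
from h import *
where()"
```

```text
t 13.65 phi -9.00 rho 46.2 dy 0.1 toolphi -10.8 tilt 0.1 | F [2.1 0.1 1.7] drag 2.29 m [-0.15  0.22 -0.02] grip 21.637
   Ft 2.33  pull 6.90
```

Call:
move_arm --pt "14 0 -2.0 0 -2.5 0 0" --pt "14 0 -4.1 0.2 -5 0 0" --pt "14 0 -6.1 0.4 -7.5 0 0" --pt "14 0 -8.1 0.7 -10 0 0"

```text
t: 14.15
eef_pos: [0.5552, 0.0854, 0.1686]
tcp_rot: [0.138, 0.751, 0.635, 0.118]
ft_force: [0.5, 1.1, 2.3]
grip_width: 0.245
```

```bash
python3 -c "
from h import *
where()"
```

```text
t 14.15 phi -19.13 rho 46.1 dy 0.2 toolphi -20.9 tilt 0.1 | F [0.3 1.2 2.3] drag 1.03 m [-0.11  0.27 -0.08] grip 20.949
   Ft 1.09  pull 3.74
```

Call:
move_arm --pt "14 0 -2.0 0 -2.5 0 0" --pt "14 0 -4.1 0.2 -5 0 0" --pt "14 0 -6.1 0.4 -7.5 0 0" --pt "14 0 -8.1 0.7 -10 0 0"

```text
t: 14.65
eef_pos: [0.5481, 0.0866, 0.1652]
tcp_rot: [0.204, 0.736, 0.622, 0.173]
ft_force: [2.1, -0.4, 2.4]
grip_width: 0.248
```

```bash
python3 -c "
from h import *
where(); print(readout.read_state()['q'])"
```

```text
t 14.65 phi -29.05 rho 46.0 dy 0.2 toolphi -31.0 tilt 0.1 | F [ 2.1 -0.   2.4] drag 3.03 m [-0.21  0.23 -0.11] grip 21.146
   Ft 3.07  pull 7.31
[ 0.09782277 -0.45460817  2.18383804 -0.17317226  0.89350074 -1.23221641]
```

```bash
cat >> h.py <<'E'
def avg(n=5):
    from rig import viewer
    a=[]
    for i in range(n):
        s=readout.read_state(); Rp=R.from_euler("z",PSI); F=Rp.inv().apply(s["ft_force"]); m=Rp.inv().apply(s["moment"])
        M=(Rp.inv()*rdown(s)).as_matrix(); Ft=F@M[:,1]; sf=-M[0,2]; d=Rp.inv().apply(s["eef_pos"]-[PX,PY,.125])
        a.append([np.degrees(np.arctan2(d[0],d[2])),np.degrees(np.arctan2(sf,-M[2,2])),Ft,m[1]+.42*sf,(Ft*.235+m[1]+.42*sf)/.1, -F@M[:,2]])
        if i<n-1: viewer.get_image("top")
    a=np.array(a); print("first",a[0].round(2)); print("mean phi,toolphi,Ft,m,pull,Frad",a.mean(0).round(2),"sd",a.std(0).round(2)[2:])
E
python3 -c "
from h import *
avg()"
```

```text
first [-2.905e+01 -3.103e+01  3.070e+00  1.000e-02  7.310e+00  1.000e+00]
mean phi,toolphi,Ft,m,pull,Frad [-30.01 -30.93   0.55   0.2    3.34   3.53] sd [2.42 0.3  3.11 3.46]
```

Call:
move_arm --pt "50 0 0 0 0 0 0" --pt "50 0 0 0 0 0 0" --pt "50 0 0 0 0 0 0" --pt "50 0 8 0.7 10 0 0" --pt "50 0 15.7 2.8 20 0 0" --pt "50 0 23 6.2 30 0 0" --pt "50 0 29.6 10.8 40 0 0" --pt "50 0 35.2 16.4 50 0 0" --pt "50 0 39.8 23 60 0 0" --pt "50 0 43.2 30.3 70 0 0" --pt "50 0 43.9 32.3 72.6 0 0" --pt "50 0 43.9 32.3 72.6 0 0"

```text
t: 16.35
eef_pos: [0.6008, 0.0774, 0.1569]
tcp_rot: [-0.274, 0.713, 0.602, -0.231]
ft_force: [0.0, -0.0, 0.8]
grip_width: 0.587
```

```bash
python3 -c "
from h import *
where(); avg(3); print(row(*tgt(42,.046)))"
```

```text
t 16.35 phi 44.35 rho 44.6 dy -0.1 toolphi 42.0 tilt 0.0 | F [ 0.  -0.   0.8] drag -0.52 m [ 0.05 -0.3  -0.06] grip 50.133
   Ft -0.50  pull -1.34
first [ 4.435e+01  4.196e+01 -5.000e-01 -2.000e-02 -1.340e+00  6.100e-01]
mean phi,toolphi,Ft,m,pull,Frad [ 4.310e+01  4.184e+01 -2.200e-01 -2.000e-02 -7.000e-01  6.600e-01] sd [0.39 0.02 1.07 0.26]
[-0.2  0.   0.5  0.3 -0.   0. ]
```

Now re-grip and continue.

Call:
move_arm --pt "50 0 0 -1 0 0 0" --pt "14 0 0 -1 0 0 0" --pt "14 0 0 -1 0 0 0" --pt "14 0 0 -1 0 0 0" --pt "14 0 0 -1 0 0 0" --pt "14 0 0 -1 0 0 0" --grip_force 42

```text
t: 17.2
eef_pos: [0.6017, 0.0773, 0.1614]
tcp_rot: [-0.272, 0.714, 0.603, -0.23]
ft_force: [0.5, -2.1, 6.1]
grip_width: 0.244
```

```bash
python3 -c "
from h import *
where(); avg(4)"
```

```text
t 17.20 phi 41.36 rho 48.5 dy -0.1 toolphi 41.7 tilt 0.0 | F [ 0.8 -2.   6.1] drag -3.37 m [-0.39  0.25  0.19] grip 20.805
   Ft -3.41  pull -2.70
first [41.36 41.71 -3.41  0.53 -2.7   5.09]
mean phi,toolphi,Ft,m,pull,Frad [41.36 41.7  -2.96  0.51 -1.9   4.97] sd [0.34 0.03 0.61 0.42]
```

Call:
move_arm --pt "14 0 -2.0 0 -2.5 0 0" --pt "14 0 -4.1 0.2 -5 0 0" --pt "14 0 -6.1 0.4 -7.5 0 0" --pt "14 0 -8.1 0.7 -10 0 0"

```text
t: 17.85
eef_pos: [0.5964, 0.0782, 0.1655]
tcp_rot: [-0.207, 0.735, 0.621, -0.174]
ft_force: [6.5, -1.8, -1.2]
grip_width: 0.248
```

```bash
python3 -c "
from h import *
avg(4)"
```

```text
first [33.41 31.42  6.34 -0.48 10.08  2.43]
mean phi,toolphi,Ft,m,pull,Frad [32.62 31.48  4.99 -0.56  6.08  1.76] sd [1.18 0.14 2.62 0.68]
```

Call:
move_arm --pt "14 0 -2.0 0 -2.5 0 0" --pt "14 0 -4.1 0.2 -5 0 0" --pt "14 0 -6.1 0.4 -7.5 0 0"

```text
t: 18.38
eef_pos: [0.5916, 0.079, 0.1683]
tcp_rot: [-0.159, 0.747, 0.631, -0.133]
ft_force: [6.9, -1.5, -2.1]
grip_width: 0.25
```

```bash
python3 -c "
from h import *
avg(2)"
```

```text
first [26.77 23.89  7.28 -0.69 10.19  0.88]
mean phi,toolphi,Ft,m,pull,Frad [26.26 23.87  6.66 -0.76  8.08  0.77] sd [0.62 0.07 2.11 0.11]
```

Call:
move_arm --pt "14 0 -2.0 0 -2.5 0 0" --pt "14 0 -4.1 0.2 -5 0 0" --pt "14 0 -6.1 0.4 -7.5 0 0"

```text
t: 18.8
eef_pos: [0.587, 0.0798, 0.1703]
tcp_rot: [-0.107, 0.757, 0.639, -0.09]
ft_force: [9.3, -2.4, -1.9]
grip_width: 0.247
```

```bash
python3 -c "
from h import *
avg(2)"
```

```text
first [20.69 16.08  9.7  -0.96 13.17  0.82]
mean phi,toolphi,Ft,m,pull,Frad [20.19 16.07  8.71 -1.   10.46  0.48] sd [0.99 0.04 2.71 0.34]
```

```bash
cat >> h.py <<'E'
def look():
    s=readout.read_state(); Rp=R.from_euler("z",PSI); M=(Rp.inv()*rdown(s)).as_matrix()
    p=Rp.inv().apply(s["eef_pos"]-[PX,PY,.125])-.046*M[:,2]; print("PAD angle %.2f rad %.1f"%(np.degrees(np.arctan2(p[0],p[2])),1e3*np.hypot(p[0],p[2])),end="  "); avg(2)
E
python3 -c "
from h import *
look()"
```

```text
PAD angle 17.92 rad 94.3  first [19.69 16.06  7.71 -1.04  7.75  0.14]
mean phi,toolphi,Ft,m,pull,Frad [19.65 16.11  6.84 -0.92  6.9   0.55] sd [0.88 0.12 0.85 0.41]
```

Call:
move_arm --pt "14 0 -2.6 0 -2 0 0" --pt "14 0 -5.2 0.2 -4 0 0" --pt "14 0 -7.8 0.5 -6 0 0"

```text
t: 19.27
eef_pos: [0.5811, 0.0809, 0.172]
tcp_rot: [-0.066, 0.761, 0.643, -0.054]
ft_force: [12.0, -2.6, -3.6]
grip_width: 0.246
```

```bash
python3 -c "
from h import *
look()"
```

```text
PAD angle 11.62 rad 94.3  first [13.38  9.77 12.65 -1.74 12.29 -1.46]
mean phi,toolphi,Ft,m,pull,Frad [12.96  9.76 11.23 -1.66  9.83 -1.22] sd [1.42 0.09 2.46 0.25]
```

Call:
move_arm --pt "14 0 -2.4 0 -2.2 0 0" --pt "14 0 -4.8 0.2 -4.4 0 0" --pt "14 0 -7.2 0.5 -6.6 0 0"

```text
t: 19.7
eef_pos: [0.5756, 0.0818, 0.173]
tcp_rot: [-0.019, 0.764, 0.645, -0.015]
ft_force: [10.9, -2.0, -2.8]
grip_width: 0.247
```

```bash
python3 -c "
from h import *
look()"
```

```text
PAD angle 4.74 rad 94.3  first [ 6.59  2.81 11.22 -1.37 12.7  -2.24]
mean phi,toolphi,Ft,m,pull,Frad [ 6.12  2.8   9.64 -1.38  8.87 -2.11] sd [1.58 0.01 3.83 0.13]
```

Call:
move_arm --pt "14 0 -2.4 0 -2.2 0 0" --pt "14 0 -4.8 0.2 -4.4 0 0" --pt "14 0 -7.2 0.5 -6.6 0 0"

```text
t: 20.12
eef_pos: [0.5696, 0.0828, 0.1733]
tcp_rot: [0.027, 0.764, 0.645, 0.024]
ft_force: [8.9, -2.5, -1.6]
grip_width: 0.25
```

```bash
python3 -c "
from h import *
look()"
```

```text
PAD angle -2.31 rad 94.2  first [-0.6  -4.11  9.02 -1.23  8.86 -2.23]
mean phi,toolphi,Ft,m,pull,Frad [-1.08 -4.12  8.32 -1.26  6.9  -1.68] sd [0.7  0.03 1.97 0.55]
```

Call:
move_arm --pt "14 0 -2.0 0 -2.3 0 0" --pt "14 0 -4.0 0.2 -4.6 0 0"

```text
t: 20.42
eef_pos: [0.566, 0.0834, 0.173]
tcp_rot: [0.059, 0.762, 0.643, 0.051]
ft_force: [5.4, -1.2, -0.5]
grip_width: 0.249
```

```bash
python3 -c "
from h import *
look()"
```

```text
PAD angle -6.87 rad 94.1  first [-4.93 -8.9   5.36 -0.64  6.25 -1.31]
mean phi,toolphi,Ft,m,pull,Frad [-5.44 -8.91  5.19 -0.78  4.41 -1.16] sd [0.17 0.14 1.84 0.15]
```

Call:
move_arm --pt "14 0 -2.0 0 -2.3 0 0" --pt "14 0 -4.0 0.2 -4.6 0 0"

```text
t: 20.72
eef_pos: [0.562, 0.0841, 0.1725]
tcp_rot: [0.09, 0.759, 0.64, 0.077]
ft_force: [4.5, -1.2, 1.4]
grip_width: 0.246
```

```bash
python3 -c "
from h import *
look()"
```

```text
PAD angle -11.65 rad 94.1  first [ -9.79 -13.61   4.87  -0.48   6.61   0.26]
mean phi,toolphi,Ft,m,pull,Frad [-10.3  -13.61   4.63  -0.57   5.17  -0.45] sd [0.23 0.09 1.44 0.71]
```

Call:
move_arm --pt "14 0 -2.0 0 -2.3 0 0" --pt "14 0 -4.0 0.2 -4.6 0 0"

```text
t: 21.02
eef_pos: [0.558, 0.0848, 0.1715]
tcp_rot: [0.121, 0.754, 0.637, 0.103]
ft_force: [3.2, -2.2, 1.4]
grip_width: 0.251
```

```bash
python3 -c "
from h import *
look()"
```

```text
PAD angle -16.51 rad 94.1  first [-14.83 -18.28   3.78  -0.47   4.19   0.28]
mean phi,toolphi,Ft,m,pull,Frad [-15.35 -18.28   3.39  -0.56   2.35  -0.04] sd [0.39 0.09 1.83 0.32]
```

Call:
move_arm --pt "14 0 -2.0 0 -2.3 0 0" --pt "14 0 -4.0 0.2 -4.6 0 0"

```text
t: 21.32
eef_pos: [0.5539, 0.0855, 0.1702]
tcp_rot: [0.151, 0.749, 0.632, 0.129]
ft_force: [3.3, -1.5, 1.0]
grip_width: 0.245
```

```bash
python3 -c "
from h import *
look()"
```

```text
PAD angle -21.43 rad 94.0  first [-20.   -22.91   3.66  -0.49   3.65  -0.47]
mean phi,toolphi,Ft,m,pull,Frad [-20.52 -22.92   2.94  -0.57   1.19  -0.47] sd [0.72 0.08 2.45 0.  ]
```

```bash
python3 - <<'E'
import numpy as np
from scipy.optimize import least_squares
a=np.array([32.4,25.4,18.6,11.62,4.74,-2.31,-6.87,-11.65,-16.51,-21.43])
pull=np.array([10.08,10.19,13.17,12.29,12.7,8.86,6.25,6.61,4.19,3.65]);Ft=np.array([6.34,7.28,9.7,12.65,11.22,9.02,5.36,4.87,3.78,3.66])
def g(t,sk): # odd; peak 1 at 30
    s=np.sign(t);t=abs(t); h=np.where(t<30,np.sin(np.radians(3*t)) if sk==0 else t/30*(1.5-.5*(t/30)**2),np.where(t<60,np.cos(np.radians(1.5*(t-30)))**2*1.0+0*t if sk else np.sin(np.radians(3*t)),0)); return s*h
for nm,y in(("pull",pull),("Ft",Ft)):
  for sk in(0,1):
    for dr in (None,5.,4.,3.):
      f=least_squares(lambda p:p[0]+p[1]*g(a-p[2],sk)-y if dr is None else dr+p[1]*g(a-p[2],sk)-y,[5,9,-17]);print(nm,sk,dr,f.x.round(1),"rms %.2f"%np.sqrt(2*f.cost/len(a)))
E
```

```text
pull 0 None [  5.4   7.  -14.1] rms 0.95
pull 0 5.0 [  5.    7.4 -14.8] rms 0.96
pull 0 4.0 [  5.    8.5 -16.3] rms 1.11
pull 0 3.0 [  5.    9.7 -17.5] rms 1.38
pull 1 None [  4.5   7.6 -16.4] rms 1.00
pull 1 5.0 [  5.    7.1 -15.5] rms 1.01
pull 1 4.0 [  5.    8.1 -17.4] rms 1.01
pull 1 3.0 [  5.    9.2 -18.9] rms 1.10
Ft 0 None [  2.9   7.7 -19.1] rms 1.23
Ft 0 5.0 [  5.    5.2 -16. ] rms 1.52
Ft 0 4.0 [  5.    6.4 -17.8] rms 1.32
Ft 0 3.0 [  5.    7.6 -19. ] rms 1.23
Ft 1 None [  1.5   8.8 -22.2] rms 1.38
Ft 1 5.0 [  5.    4.9 -16. ] rms 1.72
Ft 1 4.0 [  5.    6.  -18.3] rms 1.56
Ft 1 3.0 [  5.    7.1 -20.2] rms 1.45
```

Call:
move_arm --pt "14 0 2.0 0 2.3 0 0" --pt "14 0 4.0 0.2 4.6 0 0"

```text
t: 21.62
eef_pos: [0.5556, 0.0852, 0.1707]
tcp_rot: [0.119, 0.755, 0.637, 0.101]
ft_force: [-4.4, -0.9, 2.2]
grip_width: 0.246
```

```bash
python3 -c "
from h import *
look();look()"
```

```text
PAD angle -17.91 rad 94.0  first [-17.84 -17.98  -3.3    0.12  -6.58   3.39]
mean phi,toolphi,Ft,m,pull,Frad [-17.3  -17.97  -3.31   0.35  -4.31   4.42] sd [0.01 0.23 2.26 1.03]
PAD angle -17.35 rad 94.0  first [-16.76 -17.97  -3.33   0.58  -2.05   5.45]
mean phi,toolphi,Ft,m,pull,Frad [-16.69 -18.02  -2.9    0.45  -2.3    4.89] sd [0.42 0.12 0.25 0.56]
```

Forward and reverse pulls average to about zero here, so the wheel is at the top. I'll release it gently, retract and check.

Call:
move_arm --pt "24 0 0 0 0 0 0" --pt "32 0 0 0 0 0 0" --pt "42 0 0 0 0 0 0" --pt "50 0 0 0 0 0 0" --pt "50 0 0 0 0 0 0" --pt "50 0 0 0 0 0 0" --pt "50 0 0 -30 0 0 0" --pt "50 0 0 -60 0 0 0" --pt "50 0 0 -100 0 0 0" --pt "50 0 0 -100 0 0 0" --pt "50 0 0 -100 0 0 0"

```text
t: 23.1
eef_pos: [0.5257, 0.0901, 0.2653]
tcp_rot: [0.12, 0.755, 0.637, 0.101]
ft_force: [-0.4, -1.2, 0.2]
grip_width: 0.584
```

```bash
python3 - <<'E'
from h import *
where()
Rp=R.from_euler("z",PSI); piv=np.array([.5345,-.1290,.274])
s=readout.read_state()
def lt(x,y,z,yaw): # tool down, pump-frame offset from pivot; tool x at pump yaw
    X=R.from_euler("z",yaw,degrees=True).apply([0,1,0]);Z=np.array([0,0,-1.])
    return piv+Rp.apply([x,y,z]), Rp*R.from_matrix(np.c_[X,np.cross(Z,X),Z])
for a in [(.06,-.06,.1),(.06,-.06,.0)]: print(a,row(*lt(*a,0)))
print(s["q"])
E
```

```text
t 23.10 phi -17.78 rho 147.4 dy -0.1 toolphi -18.0 tilt 0.0 | F [-0.2 -1.3  0.2] drag -0.09 m [0.01 0.08 0.06] grip 49.840
   Ft -0.09  pull -0.70
(0.06, -0.06, 0.1) [-2.745e+02  1.340e+02 -7.080e+01  1.800e+01 -0.000e+00 -1.000e-01]
(0.06, -0.06, 0.0) [-2.745e+02  1.030e+02  2.430e+01  1.800e+01 -0.000e+00 -1.000e-01]
[ 0.0733258  -0.42514096  1.9488814  -0.07633854  1.31221335 -1.32067089]
```

```bash
cat > spin.py <<'E'
from h import *
from rig import viewer
def polar(img):
    ths=np.arange(0,360,1.); o=[]
    for r in(.05,.058,.066):
        P=[tgt(f,r,.006)[0] for f in ths]; uv=proj("scene",P).astype(np.float32)
        o.append(cv2.remap(cv2.GaussianBlur(img,(0,0),.7),uv[None,:,0],uv[None,:,1],cv2.INTER_LINEAR)[0].astype(float))
    o=np.mean(o,0); return o[:,0]-o[:,2] # b-r: teal
def shift(a,b):
    c=[np.corrcoef(np.roll(a,-k),b)[0,1] for k in range(0,360)]; k=[int(i) for i in np.argsort(c)[::-1][:6]]; return k,np.round([c[i] for i in k],2)
a=polar(cv2.imread("pics/scene0.png")); img=viewer.get_image("scene")["color"][:,:,::-1].copy(); cv2.imwrite("pics/now.png",img)
print(shift(a,polar(img)))
for n,q in(("0",a),("now",polar(img))): # 72-fold phase
    f=np.fft.fft(q-q.mean()); print(n,"5-fold phase deg",(-np.angle(f[5])*180/np.pi/5)%72,abs(f[5])/abs(f[1:20]).max())
E
python3 spin.py
python3 - <<'E'
from h import *
Rp=R.from_euler("z",PSI); piv=np.array([.5345,-.1290,.274])
X=np.array([0,1,0]);Z=np.array([0,0,-1.]); Rt=Rp*R.from_matrix(np.c_[X,np.cross(Z,X),Z])
s=readout.read_state()
print(row(s["eef_pos"]+[0,0,.1],Rt,s),row(piv+Rp.apply([.05,-.06,.09]),Rt,s),row(piv+Rp.apply([.05,-.06,-.04]),Rt,s))
E
```

```text
([347, 348, 346, 349, 345, 350], array([0.91, 0.91, 0.91, 0.9 , 0.89, 0.89]))
0 5-fold phase deg 20.511966765443994 0.8612537022271163
now 5-fold phase deg 32.1504632995043 0.5939107662402483
[  0.   30.8 -95.1  18.    0.   -0.1] [-2.744e+02  1.218e+02 -6.520e+01  1.800e+01  0.000e+00 -1.000e-01] [-2.744e+02  8.170e+01  5.840e+01  1.800e+01  0.000e+00 -1.000e-01]
```

The spoke phase gives 131–132° turned (mod 72°), against 129° by the holds. The wheel stayed where I let it go. Now the lever.

Call:
move_arm --pt "0 0 16 -48 9 0 0" --pt "0 0 31 -95 18 0 0" --pt "0 -60 50 -90 18 0 0" --pt "0 -120 75 -82 18 0 0" --pt "0 -180 95 -74 18 0 0" --pt "0 -240 115 -67 18 0 0" --pt "0 -274 122 -65 18 0 0" --pt "0 -274 122 -65 18 0 0" --pt "0 -274 122 -65 18 0 0" --pt "0 -274 122 -65 18 0 0"

```text
t: 24.4
eef_pos: [0.5742, -0.1949, 0.3635]
tcp_rot: [-0.001, 0.764, 0.646, -0.0]
ft_force: [0.2, 0.5, -0.8]
grip_width: 0.002
```

```bash
cat >> h.py <<'E'
def lev():
    s=readout.read_state(); Rp=R.from_euler("z",PSI); piv=np.array([.5345,-.1290,.274]); F=Rp.inv().apply(s["ft_force"])
    print("t %.2f lever-rel mm"%s["t"],(1e3*Rp.inv().apply(s["eef_pos"]-piv)).round(1),"F",F.round(1),"grip %.1f"%(85.4*s["grip_width"]),"toolx yaw %.1f"%np.degrees(np.arctan2(*(Rp.inv()*rdown(s)).as_matrix()[[1,0],0])),s["q"].round(2))
E
python3 -c "
from h import *
lev()"
```

```text
t 24.40 lever-rel mm [ 50.1 -58.3  89.5] F [ 0.1  0.5 -0.8] grip 0.2 toolx yaw 90.0 [-0.45 -0.04  1.44  0.    1.74 -1.85]
```

Call:
move_arm --pt "0 -2 0 50 0 0 0" --pt "0 -2 0 95 0 0 0" --pt "0 -2 0 120 0 0 0" --pt "0 -2 0 129 0 0 0" --pt "0 -2 0 129 0 0 0" --pt "0 -2 0 129 0 0 0"

```text
t: 25.15
eef_pos: [0.5746, -0.1969, 0.2366]
tcp_rot: [0.001, 0.763, 0.646, 0.0]
ft_force: [-0.6, -0.2, 0.9]
grip_width: -0.002
```

```bash
python3 - <<'E'
from h import *
from rig import viewer
lev()
a=viewer.get_image("scene")["color"][80:180,215:345,::-1]; cv2.imwrite("pics/l1.png",cv2.resize(a,None,fx=5,fy=5,interpolation=2))
E
```

```text
t 25.15 lever-rel mm [ 50.9 -60.3 -37.4] F [-0.6 -0.3  0.9] grip -0.2 toolx yaw 90.1 [-0.45 -0.01  1.62  0.    1.53 -1.86]
```

View pics/l1.png

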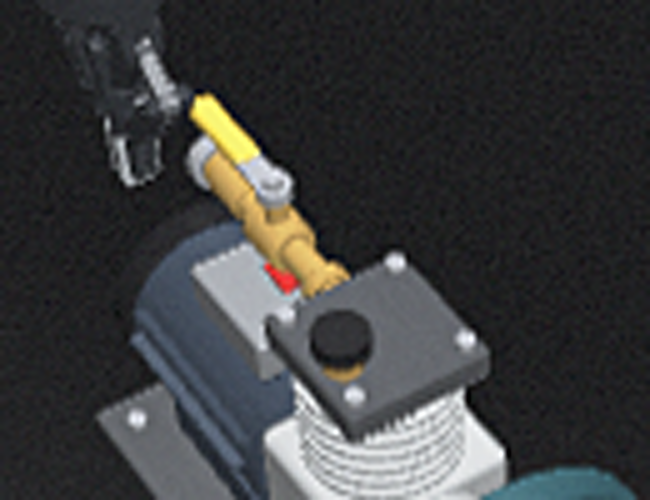

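The fingertips are at (140,180), beside the yellow lever on its +x side, and clear of it. Sweeping along the arc.

Call:
move_arm --pt "0 2 -16 0 0 0 0" --pt "0 2 -32 0 0 0 0" --pt "0 0.5 -38 0 0 0 0" --pt "0 -1.5 -44 0 0 0 0" --pt "0 -2 -51 0 0 0 0" --pt "0 -2 -58 0 0 0 0" --pt "0 -1 -66 0 0 0 0" --pt "0 1 -73.5 0 0 0 0" --pt "0 5 -81 0 0 0 0" --pt "0 9 -88 0 0 0 0" --pt "0 15 -94.5 0 0 0 0" --pt "0 21 -100.5 0 0 0 0" --pt "0 21 -100.5 0 0 0 0"

```text
t: 26.82
eef_pos: [0.4782, -0.1588, 0.2363]
tcp_rot: [0.0, 0.763, 0.646, 0.0]
ft_force: [0.0, 0.6, 0.4]
grip_width: 0.001
```

```bash
python3 -c "
from h import *
lev()"
```

```text
t 26.82 lever-rel mm [-50.5 -38.8 -37.7] F [-0.1  0.6  0.4] grip 0.1 toolx yaw 90.1 [-0.47 -0.26  1.85  0.    1.56 -1.87]
```

Call:
move_arm --pt "0 5 -3 0 0 0 0" --pt "0 10 -5 0 0 0 0" --pt "0 10 -5 0 0 0 0"

```text
t: 27.2
eef_pos: [0.4747, -0.1476, 0.2362]
tcp_rot: [-0.0, 0.763, 0.646, 0.0]
ft_force: [1.1, -0.5, 0.1]
grip_width: 0.0
```

```bash
python3 - <<'E'
from h import *
from rig import viewer
lev()
img=viewer.get_image("scene")["color"][:,:,::-1].astype(int); b,g,r=img[...,0],img[...,1],img[...,2]
m=((r>150)&(g>140)&(b<90)); m[:, :200]=0; m[160:]=0; ys,xs=np.nonzero(m); print(len(xs),xs.mean() if len(xs) else 0,ys.mean() if len(xs) else 0)
Rp=R.from_euler("z",PSI); piv=np.array([.5345,-.1290,.278])
for a in(75,80,85,90): print(a,proj("scene",piv+Rp.apply([-.054*np.sin(np.radians(a)),-.054*np.cos(np.radians(a)),0])).round(1))
E
```

```text
t 27.20 lever-rel mm [-55.9 -28.3 -37.8] F [ 1.2 -0.3  0.1] grip 0.0 toolx yaw 90.1 [-0.45 -0.28  1.86  0.    1.56 -1.86]
77 277.93506493506493 118.7012987012987
75 [[283.1 106.3]]
80 [[284.3 107.1]]
85 [[285.4 107.9]]
90 [[286.3 108.9]]
```

```bash
python3 - <<'E'
from h import *
from rig import viewer
a=viewer.get_image("scene")["color"][70:160,225:325,::-1]; b=viewer.get_image("top")["color"][180:270,380:500,::-1]
a=cv2.resize(a,(400,360),interpolation=2); b=cv2.resize(b,(400,300),interpolation=2); b=np.vstack([b,np.zeros((60,400,3),np.uint8)])
cv2.imwrite("pics/l2.png",np.hstack([a,b]))
E
```

```text
(no output)
```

View pics/l2.png

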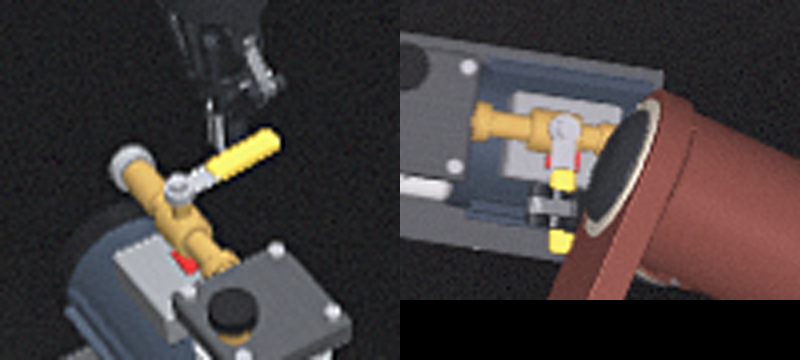

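The lever is nearly crosswise, with its end at (275,138) in the left view and (561,252) in the right. I'll push in small steps until I feel the stop.

Call:
move_arm --pt "0 1.5 -1 0 0 0 0" --pt "0 3 -1 0 0 0 0" --pt "0 4 -1 0 0 0 0"

```text
t: 27.72
eef_pos: [0.474, -0.1437, 0.2359]
tcp_rot: [-0.001, 0.763, 0.646, -0.0]
ft_force: [-1.3, -1.7, -0.3]
grip_width: -0.001
```

```bash
python3 -c "
from h import *
lev()"
```

```text
t 27.73 lever-rel mm [-57.2 -24.6 -38.1] F [-1.  -1.9 -0.3] grip -0.1 toolx yaw 90.1 [-0.44 -0.28  1.86 -0.    1.56 -1.85]
```

Call:
move_arm --pt "0 1 0 0 0 0 0" --pt "0 2 0 0 0 0 0"

```text
t: 27.98
eef_pos: [0.474, -0.1418, 0.2359]
tcp_rot: [-0.001, 0.763, 0.646, -0.001]
ft_force: [-2.0, -2.1, 0.9]
grip_width: 0.0
```

```bash
cat > ang.py <<'E'
from h import *
from rig import viewer
lev()
img=viewer.get_image("scene")["color"][:,:,::-1].copy(); h=cv2.cvtColor(img,cv2.COLOR_BGR2HSV)
m=(h[...,0]>=25)&(h[...,0]<=33)&(h[...,1]>150)&(h[...,2]>120); m[:,:240]=0;m[:,320:]=0;m[150:]=0
ys,xs=np.nonzero(m); print("yellow",len(xs),xs.mean(),ys.mean(),"tip",xs.max(),ys[xs.argmax()])
Rp=R.from_euler("z",PSI); piv=np.array([.5345,-.1290,.277])
for a in(75,80,85,90,95): print(a,proj("scene",[piv+Rp.apply([-q*np.sin(np.radians(a)),-q*np.cos(np.radians(a)),0]) for q in(0,.054,.082)]).round(1).tolist())
E
python3 ang.py
```

```text
t 27.98 lever-rel mm [-57.5 -22.7 -38.1] F [-1.6 -2.4  0.9] grip 0.0 toolx yaw 90.1 [-0.44 -0.28  1.86 -0.    1.56 -1.85]
yellow 17 285.5882352941176 110.3529411764706 tip 295 107
75 [[269.3, 116.9], [283.1, 106.5], [290.0, 101.3]]
80 [[269.3, 116.9], [284.3, 107.3], [291.8, 102.5]]
85 [[269.3, 116.9], [285.4, 108.2], [293.5, 103.8]]
90 [[269.3, 116.9], [286.4, 109.2], [295.0, 105.2]]
95 [[269.3, 116.9], [287.2, 110.2], [296.3, 106.7]]
```

Call:
move_arm --pt "0 1 0 0 0 0 0" --pt "0 2 0 0 0 0 0"

```text
t: 28.28
eef_pos: [0.474, -0.1406, 0.2359]
tcp_rot: [-0.0, 0.763, 0.646, -0.002]
ft_force: [-2.9, -6.1, 0.8]
grip_width: -0.002
```

```bash
python3 ang.py | head -2
```

```text
t 28.27 lever-rel mm [-57.7 -21.5 -38.1] F [-1.9 -6.5  0.8] grip -0.2 toolx yaw 90.1 [-0.44 -0.28  1.86 -0.    1.56 -1.84]
yellow 13 286.53846153846155 110.6923076923077 tip 294 108
```

Call:
move_arm --pt "0 1 0 0 0 0 0" --pt "0 2 0 0 0 0 0"

```text
t: 28.58
eef_pos: [0.474, -0.1407, 0.236]
tcp_rot: [0.001, 0.764, 0.645, -0.004]
ft_force: [-2.9, -10.6, -0.3]
grip_width: -0.003
```

```bash
python3 ang.py | head -2
```

```text
t 28.57 lever-rel mm [-57.7 -21.6 -38. ] F [ -1.1 -11.   -0.3] grip -0.3 toolx yaw 90.0 [-0.43 -0.28  1.86 -0.01  1.56 -1.84]
yellow 15 286.8 110.33333333333333 tip 294 108
```

The stop is felt: the TCP no longer moves and the force rises to 11 N. Backing off -y, then up, and checking.

Call:
move_arm --pt "0 -10 0 0 0 0 0" --pt "0 -25 0 0 0 0 0" --pt "0 -25 0 -50 0 0 0" --pt "0 -25 0 -100 0 0 0" --pt "0 -45 -30 -150 0 0 0" --pt "0 -75 -60 -150 0 0 0" --pt "0 -105 -60 -150 0 0 0" --pt "0 -105 -60 -150 0 0 0" --pt "0 -105 -60 -150 0 0 0"

```text
t: 29.75
eef_pos: [0.398, -0.233, 0.3867]
tcp_rot: [0.001, 0.764, 0.645, -0.004]
ft_force: [0.2, 1.1, -0.5]
grip_width: -0.0
```

```bash
python3 ang.py; python3 - <<'E'
import re
src=open('spin.py').read(); exec(src)
b=cv2.imread("pics/now.png")
E
python3 - <<'E'
import cv2,numpy as np
a=cv2.imread("pics/now.png"); s=a[90:135,240:320]
E
python3 - <<'E'
from h import *
from rig import viewer
a=viewer.get_image("scene")["color"][80:240,220:360,::-1]; b=viewer.get_image("top")["color"][130:270,260:500,::-1]
a=cv2.resize(a,(420,480),interpolation=2); b=cv2.resize(b,(380,222),interpolation=2); cv2.imwrite("pics/f.png",np.hstack([a,np.vstack([b,np.zeros((258,380,3),np.uint8)])]))
E
```

```text
t 29.75 lever-rel mm [-117.2 -125.3  112.7] F [ 0.   1.1 -0.5] grip -0.0 toolx yaw 90.0 [-0.69 -0.38  1.7  -0.01  1.83 -2.09]
yellow 14 286.57142857142856 110.35714285714286 tip 294 108
75 [[269.3, 116.9], [283.1, 106.5], [290.0, 101.3]]
80 [[269.3, 116.9], [284.3, 107.3], [291.8, 102.5]]
85 [[269.3, 116.9], [285.4, 108.2], [293.5, 103.8]]
90 [[269.3, 116.9], [286.4, 109.2], [295.0, 105.2]]
95 [[269.3, 116.9], [287.2, 110.2], [296.3, 106.7]]
([347, 348, 346, 349, 345, 350], array([0.91, 0.91, 0.91, 0.9 , 0.9 , 0.88]))
0 5-fold phase deg 20.511966765443994 0.8612537022271163
now 5-fold phase deg 32.364028973307285 0.6060146228309012
```

View pics/f.png

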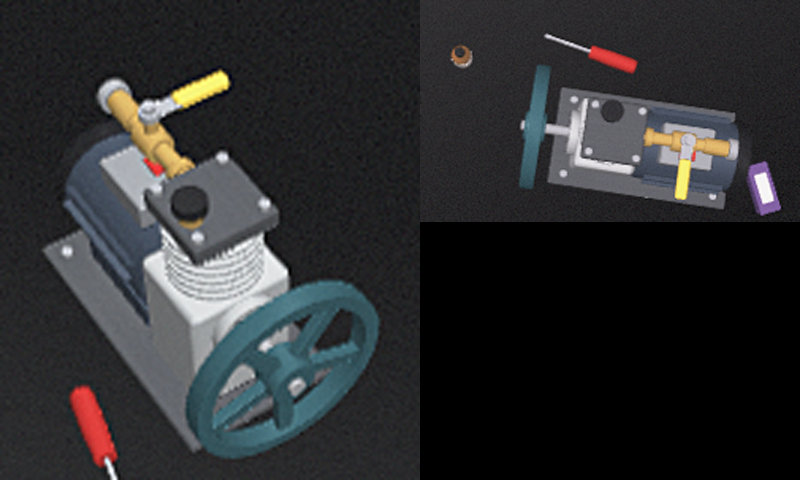

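The lever lies crosswise: its tip is at (228,82) in the scene view and (682,195) in the top view. The wheel has kept its phase (32.2° to 32.4°). The bystanders in view (box, bottle and screwdriver) are where they were. Handing in.

```bash
python3 -c "
from rig import env
print(env.sign_off())"
```

```text
the job is handed in; nothing more can be done
None
```

I turned the flywheel about 130° towards the pump's -x in two holds, let it go at my estimate of the top of the stroke, then swung the valve lever to its closed stop. I handed the job in at about 30 s of robot time.

- **Top of the stroke:** the pull at the rim peaked at about 13 N and fell away to about 4 N. I went slightly past that point and eased back about 4°. The forward and reverse pulls there roughly cancelled. My fits of the resistance put the top within about 3–5° of where I released the wheel. The force readings are noisy (about 1 N), and I could not see the piston itself.
- **Wheel staying put:** the spoke pattern after release gave 131–132° of turn, against 129° from the holds. The pattern alone can't rule out multiples of 72°. It was unchanged (32.2° and 32.4°) before and after the lever work.
- **Lever:** I felt the stop, with the force rising to 11 N and no further movement. The image puts the lever at about 90°.
- **Surroundings:** in the last picture the robot was clear of the pump, and the slide box, bottle and screwdriver looked unmoved. The wheel guard was outside that picture, so I did not recheck it, but the arm only passed well above the bench.
- **Disagreement with the data:** the fingertips stood about 38 mm farther back than the stated tool geometry. My first two closings therefore missed the rim, without touching it. Two light touches on the rim measured the offset, and I corrected for it in the later moves.

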